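# Work the tube wheel off a rotator's bent shaft and rack it

## Task

This tube rotator has been knocked and the outer part of its drive shaft is bent, so it is going for repair: work the purple tube wheel off the open end of the shaft, feeling your way round the bend so that neither shaft nor wheel is forced. Then stand the wheel on edge in the empty slot of the blue wire rack, setting it down gently and letting go; it must not fall on the bench, and the pale spare wheel and the other things stay where they are.

Things in the scene. Friction and masses are not known exactly. Their poses are not given: they have to be found in the camera images.
- rotator: Tube rotator, fixed: blue-grey box and grey head with a steel shaft 12 mm thick along -x, axis 135 mm up. Origin: under the head's middle, on the bench; z up. Drive flange ends 46 mm from it; shaft straight and level to 105 mm, then bent: the outer 95 mm strays up to 9 degrees up or down and up to 9 to either side (not measured); open end at 200 mm. It is rigid and does not turn.
- wheel_nose (a point): Purple tube wheel on the shaft, 80 to 170 g: disc 90 mm across, 12 mm thick, with a round hub nose 30 mm across, 28 mm long on the open-end side; bore 14.6 mm, slides loosely, may sit 1 degree askew, jams if not turned to follow the bend. Origin: centre of the nose, on the bore axis, gripped here from above. x along the bore, nose end to -x. Disc's back lies 26 mm to +x, nose end 14 mm to -x.
- wheel_disc (a point): Centre of the purple wheel's disc, on the bore axis, 20 mm from the nose centre; x along the bore as for the nose.
- rack: Blue wire drying rack, fixed: 218 mm along x, 108 mm along y, two slots 90 mm apart along x. A wheel stands on edge, its bore along the rack's x, on two long rails, its disc between two wire hairpins (18 mm apart, tops 41 mm above the bench). Origin: middle of the underside.
- slot (a point): Empty slot of the rack: where the disc's centre lies when a wheel rests in it, 64 mm above the bench. x along the rack, across the slot. The bore may point either way along x.
- spare: Pale grey spare wheel of the same shape standing in the other slot, 90 mm to the rack's -x, nose to -x. Origin: disc centre. To be left alone.
- tipbox: Milky pipette tip box with purple tray and open lid, 85 x 125 mm, 150 mm tall. Origin: middle of its underside. To be left alone.
- bottle: White reagent bottle with orange label, 66 mm across, 150 mm tall. Origin: middle of its underside. To be left alone.
- tuberack: Green rack of small tubes, 65 x 110 x 41 mm. Origin: middle of its underside. To be left alone.
There are look-alikes about, which are no part of the job. Of the things like the rack, leave any that is pink or turquoise; of the rest the smaller one is meant.

How it is judged:
By the outcome, as a careful person would: the job done as asked, in the order asked, and still so for the second after the job is handed in, with the robot touching nothing.
It also fails if it takes over 67 s, if anything falls off the work surface, if the arm or the gripper's body presses on something with over 40 N, if the wrist force passes 120 N, or if a joint passes its speed limit or range.

## Robot

A 6-joint arm with a two-finger parallel gripper is mounted at the origin on the work surface. World frame = base frame: x ahead of the robot, y to its left, z up, the work surface at z = 0. Lengths are in m, angles in rad, forces in N, time in s.
With the tool pointing down it reaches from about 0.375 to 0.975 m from the base axis. Payload 3.8 kg.
Tool frame: the origin (TCP) lies midway between the tips of the shut fingers; the grasp point (between the pads) lies 19 mm behind it; z points along the fingers, y is the direction in which the jaws open and shut (so a half turn about z gives the same grasp; the last joint's range is limited). The gripper opens to 85 mm and grips with 20 to 120 N. Pads are 22 mm wide; open, the fingers measure 114 mm over their backs; the gripper's body (76 mm by 85 mm) begins 54 mm behind the grasp point. The pads swing forward as they close: fully open they stand 13 mm farther back than shut.
Start: joints at [1.176, 0.264, 1.604, -0, 1.274, -0.037], TCP at [0.236, 0.632, 0.231] pointing down, gripper open.
Joint ranges: [-2.63, 2.63], [-0.94, 2.18], [0.31, 2.57], [-1.31, 4.45], [0, 2.66], [-2.55, 2.55]. Speed limits (rad/s): [2.57, 2.57, 3.14, 3.14, 3.14, 3.14].

## Interface

Orientations are given as a rotation vector (axis times angle).
In Python, from workcell import bot gives the robot as it stands.
- The arm moves only by the shell command python3 -m inch 'ROWS' [FORCE]. ROWS is JSON, a list of rows, each an object of numbers: "dx", "dy", "dz": the shift along the tool's x, y, z in m; "ax", "ay", "az": the turn, a rotation vector about the tool's x, y, z in degrees; "fingers": the opening, from -1 (shut) to 1 (fully open). A call has 1 to 20 rows; each row is the pose to reach, as a shift and turn from the pose measured when the call began, along the tool's axes at that moment; what a row does not reach only later rows make up. A row lasts 1/8 s, in which the tool goes at most 62.5 mm and 10.7 degrees, less where a joint would pass 70% of its speed; a pose out of reach is approached as far as the arm can. A call with a gripper value outside its range is refused whole. The fingers move at their own pace and stop on an object; FORCE is the grip in N (left out, the last holds). Time passes only in rows, so rows that repeat a pose let the fingers close. It gives the time, the measured TCP pose, the force and the opening at its end, in the units of the state.
- bot.read_state(): the state, without advancing time (a new reading comes with each control period).
- bot.read_camera(name): name is "scene" or "top" or "wrist"; returns (picture, depth): 480x640x3 uint8, blue, green, red; 480x640 float32, m along the optical axis (not along the pixel's ray), 0 where there is no reading.
- bot.get_calibration(name): a dict with "intrinsics" (3x3 intrinsics, pixels), "view" (4x4, takes a point from world to camera coordinates). Camera axes: x right, y down, z forward; pixel columns grow to the right and rows downward; lengths in m; the calibration is good to about 2 mm. A picture is of the moment at which its call begins: read the wrist's pose just before it. get_calibration takes no time and is no camera call; for the wrist camera it gives the pose at the moment of the call.
- bot.finish_job(): hands the job in, once; it reports no verdict.
Trained networks look in the newest picture that a camera, given by its name, has taken for a name from the list of things; names that differ only in an ending like _2 or _b are one class to them, and where a whole thing is asked for, a point or a joint stands for the part that bears it (a point fixed in the world has none). Each returns a list of dicts, best first, with "p" (0 to 1); they miss things now and then, are a little off and sometimes report something else, mostly with a low value. They report only what shows in the picture. A call takes as long as a camera call. They do not tell look-alikes from the thing itself.
- bot.masks_of(camera, thing): "region" (480x640 bool, what is visible of it) and "box" ([left, top, right, bottom] in pixels, round what is visible of it).
The state is a dict: "time": time; "q": joint angles; "joint_vel": joint speeds; "joint_torque": joint torques, N m; "tool_pos": TCP position; "tcp_rot": TCP orientation; "wrist_force": force on the tool from outside, world axes, zero at the start; "torque": the same for the moment, N m; "width": opening from 0.0 (shut) to 1.0 (fully open).
Only numpy, scipy, OpenCV 4.12 (cv2) and the standard library are available. Lean on these libraries where they do the work, as an engineer would, in place of code of your own. Each camera call takes 0.05 s, during which the arm holds its last target. There are 200 camera calls.

## Working session

There is one attempt and no reset: what is moved stays moved. The work goes in short steps, Python scripts to look and compute and a shell command to move; the robot and the scene stay as the last step left them, time stands still between calls to the robot, and variables do not carry over. Pictures are saved under pics/ and viewed, about 8 in all and at most 12, crops included, and the job is handed in when it is done.

```bash
ls; mkdir -p pics; cat > h.py <<'E'
import numpy as np, cv2
from scipy.spatial.transform import Rotation as R
from workcell import bot
def cam(n):
    c=bot.get_calibration(n); im,d=bot.read_camera(n)
    return im,d,np.array(c["intrinsics"]),np.array(c["view"])
def cloud(d,K,V):
    v,u=np.mgrid[0:480,0:640]; 
    P=np.stack([(u-K[0,2])/K[0,0]*d,(v-K[1,2])/K[1,1]*d,d],-1)
    W=(P-V[:3,3])@V[:3,:3]   # R^T (p-t)
    W[d<=0]=np.nan
    return W
def proj(p,K,V):
    q=V[:3,:3]@np.asarray(p)+V[:3,3]; q=K@q; return q[:2]/q[2]
E
python3 - <<'E'
from h import *
s=bot.read_state(); print(s["tool_pos"],s["tcp_rot"],s["width"],s["wrist_force"])
ims=[]
for n in ["scene","top"]:
    im,d,K,V=cam(n); ims.append(im); W=cloud(d,K,V); np.savez("/tmp/%s.npz"%n,im=im,W=W,K=K,V=V)
    print(n,"campos",-V[:3,:3].T@V[:3,3])
    for t in ["rotator","wheel_nose","wheel_disc","rack","spare","tipbox","bottle","tuberack"]:
        for m in bot.masks_of(n,t)[:3]:
            r=m["region"]; p=W[r]; print(t,round(m["p"],2),m["box"],r.sum(),np.nanmedian(p,0).round(3),np.nanpercentile(p,2,axis=0).round(3),np.nanpercentile(p,98,axis=0).round(3))
cv2.imwrite("pics/a.png",ims[0]);cv2.imwrite("pics/b.png",ims[1])
E
```

```text
pics
[0.23611737 0.6315436  0.22992715] [-0.55901444 -3.09096724  0.0035511 ] 1.0027457662037043 [-1.23057549 -1.06343939  0.07519249]
scene campos [ 1.3298602  -0.19990515  1.14130023]
rotator 0.63 [445.3, 214.6, 564.9, 293.7] 4456 [0.618 0.347 0.062] [0.532 0.22  0.015] [0.675 0.434 0.157]
wheel_nose 0.94 [485.0, 210.9, 508.1, 247.4] 478 [0.566 0.273 0.148] [0.522 0.253 0.052] [0.601 0.319 0.179]
wheel_disc 0.84 [484.0, 213.1, 512.2, 248.1] 454 [0.566 0.273 0.149] [0.534 0.254 0.106] [0.601 0.293 0.179]
rack 0.9 [105.2, 192.8, 187.6, 235.4] 1286 [ 0.354 -0.601  0.021] [ 0.286 -0.697 -0.001] [ 0.418 -0.483  0.04 ]
rack 0.69 [211.1, 165.3, 323.9, 223.3] 2518 [ 0.304 -0.28   0.017] [ 0.209 -0.416 -0.003] [ 0.377 -0.131  0.053]
rack 0.61 [335.6, 182.4, 422.5, 233.7] 1430 [0.364 0.017 0.014] [ 0.293 -0.079 -0.003] [0.434 0.137 0.039]
spare 0.98 [256.8, 250.1, 283.3, 281.0] 460 [ 0.591 -0.252  0.079] [ 0.54  -0.283  0.002] [ 0.621 -0.234  0.11 ]
tipbox 0.73 [341.3, 309.6, 412.6, 364.6] 2703 [ 0.777 -0.043  0.061] [ 0.72  -0.104  0.005] [0.832 0.022 0.138]
bottle 0.85 [466.8, 289.7, 504.8
[... 648 characters left out ...]
0.002] [ 0.417 -0.483  0.041]
rack 0.67 [316.6, 305.7, 415.8, 366.7] 1343 [ 0.296 -0.298  0.02 ] [ 0.21  -0.418  0.003] [ 0.374 -0.132  0.053]
rack 0.64 [310.1, 231.4, 380.1, 272.3] 405 [ 0.548 -0.203  0.02 ] [ 0.499 -0.314 -0.   ] [ 0.623 -0.098  0.04 ]
spare 0.61 [354.8, 232.5, 372.1, 254.6] 295 [ 0.579 -0.249  0.08 ] [ 0.538 -0.28   0.001] [ 0.617 -0.233  0.111]
tipbox 0.68 [271.5, 153.2, 314.6, 205.9] 1952 [ 0.782 -0.04   0.064] [ 0.715 -0.098  0.006] [0.833 0.021 0.135]
bottle 0.66 [198.3, 176.9, 226.0, 205.0] 539 [0.735 0.211 0.099] [0.716 0.19  0.012] [0.767 0.246 0.153]
tuberack 0.65 [333.7, 182.8, 371.8, 209.7] 735 [ 0.741 -0.231  0.031] [ 0.705 -0.286  0.005] [ 0.783 -0.176  0.045]
```

View pics/a.png

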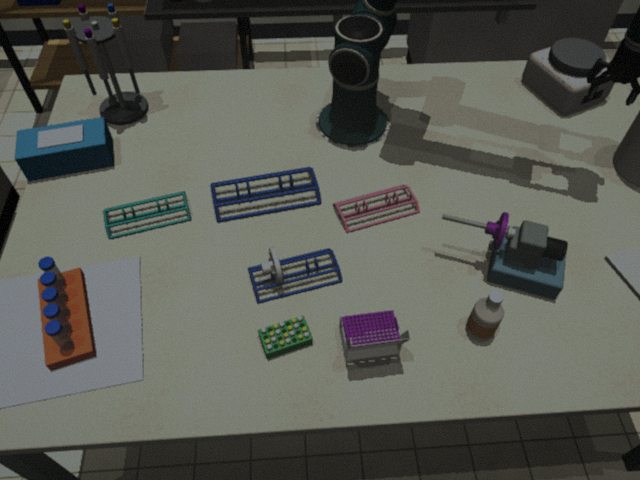

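View pics/b.png

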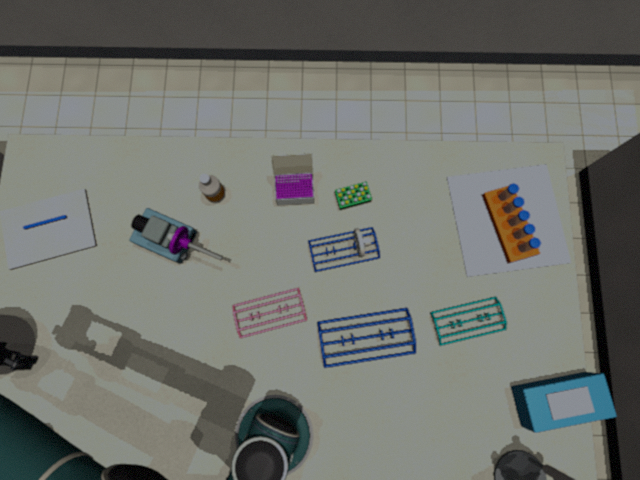

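Target is the small blue rack at scene (295,275), with the pale wheel in its far slot. The purple wheel sits on the shaft at scene (498,230), and the shaft runs to its open end at (445,218). In the top view the shaft end is at (230,261).

```bash
python3 - <<'E'
from h import *
for n in ["scene","top"]:
    D=np.load("/tmp/%s.npz"%n); W=D["W"]; im=D["im"]; hsv=cv2.cvtColor(im,cv2.COLOR_BGR2HSV)
    x,y,z=W[...,0],W[...,1],W[...,2]
    ms=(x>.42)&(x<.62)&(y>.02)&(y<.26)&(z>.08)&(z<.2)
    P=W[ms]; print(n,"shaft",len(P))
    for a in np.arange(.04,.26,.02):
        s=P[(P[:,1]>=a)&(P[:,1]<a+.02)]
        if len(s): print(s.mean(0).round(4),len(s))
    pur=(hsv[...,0]>135)&(hsv[...,0]<165)&(hsv[...,1]>110)&(x>.48)&(x<.65)&(y>.2)&(y<.35)&(z>.06)
    Q=W[pur]; print("purple",len(Q),Q.mean(0).round(3),Q.min(0).round(3),Q.max(0).round(3))
    blue=(hsv[...,0]>100)&(hsv[...,0]<128)&(hsv[...,1]>110)&(x>.46)&(x<.68)&(y>-.36)&(y<-.05)&(z<.06)
    B=W[blue][:,:2].astype(np.float32); r=cv2.minAreaRect(B); print("rack",r, B.mean(0))
w=cam("wrist"); cv2.imwrite("pics/w0.png",w[0]); V=w[3]; K=w[2]
s=bot.read_state(); T=R.from_rotvec(s["tcp_rot"]).as_matrix()
c=-V[:3,:3].T@V[:3,3]; print("K",K.round(1).tolist(),"cam in tool",(T.T@(c-s["tool_pos"])).round(3),(T.T@V[:3,:3].T).round(2).tolist()); print(T.round(3).tolist())
E
```

```text
scene shaft 274
[0.5099 0.1584 0.1352] 5
[0.5148 0.17   0.1369] 46
[0.523  0.1903 0.137 ] 45
[0.5311 0.2103 0.1377] 46
[0.5388 0.2305 0.1375] 46
[0.552  0.2528 0.139 ] 86
purple 250 [0.569 0.273 0.158] [0.54  0.252 0.13 ] [0.602 0.293 0.181]
rack ((0.5691668391227722, -0.20519134402275085), (0.10823176801204681, 0.21576249599456787), 13.253233909606934) [ 0.572506   -0.19774751]
top shaft 175
[0.5097 0.1589 0.1359] 3
[0.513  0.1693 0.1383] 30
[0.521  0.1896 0.1386] 30
[0.5291 0.2097 0.1398] 31
[0.5372 0.2299 0.139 ] 30
[0.5487 0.2524 0.1416] 51
purple 382 [0.557 0.281 0.154] [0.521 0.251 0.101] [0.603 0.324 0.183]
rack ((0.5694286823272705, -0.20234131813049316), (0.10556367039680481, 0.21465645730495453), 13.460790634155273) [ 0.56525487 -0.1968593 ]
K [[425.0, 0.0, 318.1], [0.0, 425.0, 233.7], [0.0, 0.0, 1.0]] cam in tool [ 0.083  0.001 -0.142] [[0.0, -0.95, -0.32], [1.0, 0.0, 0.0], [0.0, -0.32, 0.95]]
[[-0.937, 0.35, -0.0], [0.35, 0.937, 0.0], [0.0, 0.0, -1.0]]
```

```bash
python3 -m inch '[{"dx":-0.045,"dy":-0.03,"dz":-0.03,"az":10},{"dx":-0.09,"dy":-0.06,"dz":-0.03,"az":20},{"dx":-0.135,"dy":-0.09,"dz":-0.03,"az":30},{"dx":-0.18,"dy":-0.13,"dz":-0.03,"az":40},{"dx":-0.225,"dy":-0.16,"dz":-0.03,"az":50},{"dx":-0.27,"dy":-0.19,"dz":-0.03,"az":60},{"dx":-0.315,"dy":-0.22,"dz":-0.03,"az":70},{"dx":-0.36,"dy":-0.26,"dz":-0.03,"az":80},{"dx":-0.4,"dy":-0.29,"dz":-0.02,"az":90},{"dx":-0.422,"dy":-0.304,"dz":-0.02,"az":92},{"dx":-0.422,"dy":-0.304,"dz":-0.02,"az":92},{"dx":-0.422,"dy":-0.304,"dz":-0.02,"az":92},{"dx":-0.422,"dy":-0.304,"dz":-0.02,"az":92}]'
python3 - <<'E'
from h import *
im,d,K,V=cam("wrist"); W=cloud(d,K,V); np.savez("/tmp/w1.npz",im=im,W=W,K=K,V=V,d=d)
cv2.imwrite("pics/w1.png",im)
hsv=cv2.cvtColor(im,cv2.COLOR_BGR2HSV); x,y,z=W[...,0],W[...,1],W[...,2]
for a in np.arange(.13,.27,.01):
    m=(x>.45)&(x<.6)&(y>=a)&(y<a+.01)&(z>.1)&(z<.2)
    if m.sum(): print(W[m].mean(0).round(4),W[m][:,2].max().round(4),m.sum())
print(bot.read_state()["q"])
E
```

```text
[ 1.17609814e+00  2.63894874e-01  1.60399183e+00 -2.15249759e-05
  1.27369621e+00 -3.69035837e-02]invalid input at $[0]: expected keys dx, dy, dz, ax, ay, az, fingers
```

View pics/w1.png

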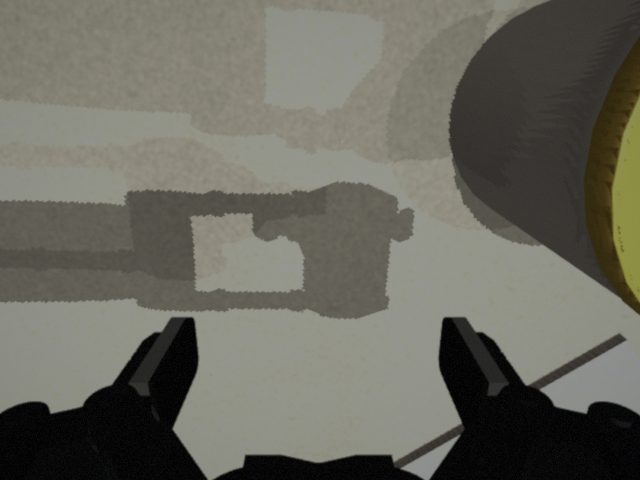

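The command was refused because every row needs all seven keys, so the arm hasn't moved. This view only shows the bench and the gripper shadow. I'll resend with full rows.

```bash
python3 -m inch '[{"dx":-0.045,"dy":-0.03,"dz":-0.03,"ax":0,"ay":0,"az":10,"fingers":1},{"dx":-0.09,"dy":-0.06,"dz":-0.03,"ax":0,"ay":0,"az":20,"fingers":1},{"dx":-0.135,"dy":-0.09,"dz":-0.03,"ax":0,"ay":0,"az":30,"fingers":1},{"dx":-0.18,"dy":-0.13,"dz":-0.03,"ax":0,"ay":0,"az":40,"fingers":1},{"dx":-0.225,"dy":-0.16,"dz":-0.03,"ax":0,"ay":0,"az":50,"fingers":1},{"dx":-0.27,"dy":-0.19,"dz":-0.03,"ax":0,"ay":0,"az":60,"fingers":1},{"dx":-0.315,"dy":-0.22,"dz":-0.03,"ax":0,"ay":0,"az":70,"fingers":1},{"dx":-0.36,"dy":-0.26,"dz":-0.03,"ax":0,"ay":0,"az":80,"fingers":1},{"dx":-0.4,"dy":-0.29,"dz":-0.02,"ax":0,"ay":0,"az":90,"fingers":0.3},{"dx":-0.422,"dy":-0.304,"dz":-0.02,"ax":0,"ay":0,"az":92,"fingers":0.3},{"dx":-0.422,"dy":-0.304,"dz":-0.02,"ax":0,"ay":0,"az":92,"fingers":0.3},{"dx":-0.422,"dy":-0.304,"dz":-0.02,"ax":0,"ay":0,"az":92,"fingers":0.3},{"dx":-0.422,"dy":-0.304,"dz":-0.02,"ax":0,"ay":0,"az":92,"fingers":0.3}]'
python3 - <<'E'
from h import *
im,d,K,V=cam("wrist"); W=cloud(d,K,V); np.savez("/tmp/w1.npz",im=im,W=W,K=K,V=V,d=d)
cv2.imwrite("pics/w2.png",im)
hsv=cv2.cvtColor(im,cv2.COLOR_BGR2HSV); x,y,z=W[...,0],W[...,1],W[...,2]
for a in np.arange(.13,.27,.01):
    m=(x>.45)&(x<.6)&(y>=a)&(y<a+.01)&(z>.1)&(z<.2)
    if m.sum(): print(W[m].mean(0).round(4),W[m][:,2].max().round(4),m.sum())
print(bot.read_state()["q"])
E
```

```text
time: 2.62
tool_pos: [0.5247, 0.2007, 0.2515]
tcp_rot: [-2.61, -1.747, -0.0]
wrist_force: [0.0, 0.2, 0.2]
width: 0.65
[0.5128 0.1594 0.1367] 0.138 10
[0.512  0.1653 0.137 ] 0.1396 249
[0.5158 0.1751 0.1373] 0.14 272
[0.5197 0.1851 0.1375] 0.1401 274
[0.5235 0.1949 0.1376] 0.1401 298
[0.5276 0.205  0.138 ] 0.1414 311
[0.5317 0.215  0.1382] 0.1411 310
[0.5358 0.225  0.1385] 0.1415 330
[0.5395 0.235  0.1385] 0.1418 356
[0.5437 0.2451 0.1389] 0.1417 367
[0.5518 0.2556 0.1421] 0.1487 535
[0.5566 0.2656 0.1448] 0.1592 1084
[0.5705 0.2752 0.1538] 0.1774 2074
[3.20877404e-01 3.77253556e-02 1.82500285e+00 2.14324069e-04
 1.27871688e+00 7.11782935e-01]
```

View pics/w2.png

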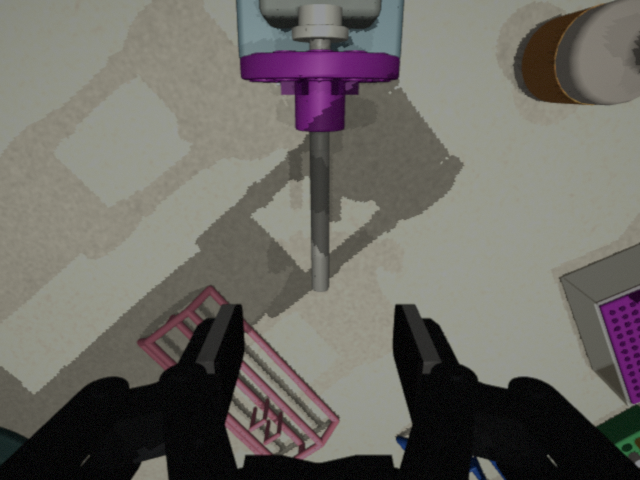

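The shaft runs from (320,135) to its tip at (320,290) and looks nearly straight on. The wheel's nose ends at row 130, its disc is at rows 52–80, and the flange is at about row 35. Next I'll fit cylinders to these parts.

```bash
cat > fit.py <<'E'
from h import *
from scipy.optimize import least_squares
def cyl(P,r,p0,d0):
    # axis: p0 + offsets, direction d0 perturbed; coordinates
    d0=d0/np.linalg.norm(d0); e1=np.cross([0,0,1],d0); e1/=np.linalg.norm(e1); e2=np.cross(d0,e1)
    def ax(v): 
        d=d0+v[2]*e1+v[3]*e2; return p0+v[0]*e1+v[1]*e2, d/np.linalg.norm(d)
    def f(v):
        p,d=ax(v); q=P-p; q=q-np.outer(q@d,d); return np.linalg.norm(q,axis=1)-r
    s=least_squares(f,np.zeros(4),loss="soft_l1",f_scale=.001)
    p,d=ax(s.x); return p,d,np.std(f(s.x))
ang=lambda d:(round(np.degrees(np.arctan2(d[1],d[0])),2),round(np.degrees(np.arcsin(d[2])),2))
def sel(W,im):
    hsv=cv2.cvtColor(im,cv2.COLOR_BGR2HSV)
    pur=(hsv[...,0]>135)&(hsv[...,0]<168)&(hsv[...,1]>100)
    return pur
E
python3 - <<'E'
from fit import *
D=np.load("/tmp/w1.npz"); W=D["W"]; im=D["im"]; pur=sel(W,im)
u0=np.array([np.cos(np.radians(68)),np.sin(np.radians(68)),0]); b=np.array([.545,.249,.135])
v,u=np.mgrid[0:480,0:640]; t=(W-b)@u0; lat=(W-b)@np.array([u0[1],-u0[0],0]); z=W[...,2]
S=~pur&(t>-.088)&(t<-.003)&(abs(lat)<.009)&(z>.11)&(z<.16)
p,d,e=cyl(W[S],.006,b-.05*u0,u0); print("shaft",S.sum(),(p+d*((b-p)@d)).round(4),ang(d),e)
tm=t[~pur&(abs(lat)<.01)&(z>.11)&(z<.16)]; print("tip t",tm.min())
ps=p;ds=d
# shaft part between disc and flange, flange, head
for lo in np.arange(-.01,.11,.006):
    m=(t>lo)&(t<lo+.006)&(abs(lat)<.05)&(z>.1)
    if m.sum(): print(round(lo,3),m.sum(),"pur",pur[m].sum(),"lat",np.percentile(lat[m],[1,50,99]).round(4),"zmax",np.percentile(z[m],99).round(4))
N=pur&(v>90)&(v<128)&(u>290)&(u<350); p,d,e=cyl(W[N],.015,b,u0); print("nose",N.sum(),p.round(4),ang(d),e, "t range",np.percentile(t[N],[1,99]))
# disc front face
F=pur&(v>80)&(v<100)
Fr=pur&(abs(lat)>.018)&(v<82)
h=np.histogram(t[Fr],20); print(h[0],h[1].round(4))
print("disc z max",z[Fr].max(), "lat",np.percentile(lat[Fr],[0.5,99.5]))
E
```

```text
shaft 2444 [0.5452 0.2489 0.1343] (np.float64(68.11), np.float64(1.19)) 0.0005337095991081247
tip t -0.09643680164514448
-0.01 203 pur 0 lat [-0.0055  0.0005  0.006 ] zmax 0.1409
-0.004 201 pur 0 lat [-0.0054  0.0006  0.006 ] zmax 0.1414
0.002 207 pur 0 lat [-0.0053  0.      0.006 ] zmax 0.1412
0.008 437 pur 404 lat [-0.0135  0.0006  0.0147] zmax 0.1488
0.014 552 pur 530 lat [-0.0139  0.0006  0.0146] zmax 0.1489
0.02 583 pur 559 lat [-0.0137  0.0007  0.0151] zmax 0.1488
0.026 725 pur 682 lat [-0.0212  0.0007  0.0222] zmax 0.1537
0.032 1479 pur 1411 lat [-0.0383  0.0016  0.0403] zmax 0.1778
0.038 2107 pur 2087 lat [-0.0409  0.0006  0.0424] zmax 0.1787
0.044 1811 pur 1656 lat [-0.0409  0.0002  0.0422] zmax 0.1787
0.05 147 pur 0 lat [-0.0322  0.0003  0.0064] zmax 0.1679
0.056 768 pur 0 lat [-0.0142  0.0009  0.0161] zmax 0.1511
0.062 527 pur 0 lat [-0.0137  0.0009  0.0149] zmax 0.1508
0.068 1487 pur 0 lat [-0.0314  0.002   0.034 ] zmax 0.1471
0.074 1024 pur 0 lat [-0.033  -0.0007  0.0352] zmax 0.128
0.08 1 pur 0 lat [-0.0338 -0.0338 -0.0338] zmax 0.1208Traceback (most recent call last):
  File "<stdin>", line 13, in <module>
  File "fit.py", line 10, in cyl
    s=least_squares(f,np.zeros(4),loss="soft_l1",f_scale=.001)
    return func(*args, **kwargs)
    raise ValueError("Residuals are not finite in the initial point.")
ValueError: Residuals are not finite in the initial point.
```

```bash
python3 - <<'E'
from fit import *
D=np.load("/tmp/w1.npz"); W=D["W"]; im=D["im"]; pur=sel(W,im)
u0=np.array([np.cos(np.radians(68)),np.sin(np.radians(68)),0]); b=np.array([.545,.249,.135])
v,u=np.mgrid[0:480,0:640]; t=(W-b)@u0; lat=(W-b)@np.array([u0[1],-u0[0],0]); z=W[...,2]
N=pur&(v>96)&(v<128)&(u>290)&(u<350)&np.isfinite(z)&(z>.12); p,d,e=cyl(W[N],.015,b,u0); print("nose",N.sum(),(p+d*.023).round(4),ang(d),e)
for r in (82,85,88,91,94):
    print(r,[(c,round(float(t[r,c]),3),round(float(lat[r,c]),3),round(float(z[r,c]),3)) for c in (260,272,284,288,292,350,354,358)])
# disc rim: top edge ridge orientation: fit t vs lat on the rim top
Fr=pur&(v<80)&(abs(lat)<.04)&np.isfinite(z)
bins=np.arange(-.036,.04,.012)
for a in bins:
    m=Fr&(lat>a)&(lat<a+.012)&(z>.13); print(round(a,3),t[m].min().round(4),t[m].max().round(4),np.median(t[m]).round(4),z[m].max().round(4))
fl=~pur&(t>.058)&(t<.068)&(abs(lat)<.02)&(z>.12); p,d,e=cyl(W[fl],.015,b+.06*u0,u0); print("flange",fl.sum(),p.round(4),e)
cv2.imwrite("pics/c.png",cv2.resize(im[20:140,220:420],None,fx=4,fy=4))
E
```

```text
nose 1497 [0.5542 0.2701 0.1327] (np.float64(67.91), np.float64(-0.33)) 0.0005894044872152815
82 [(260, 0.038, -0.051, 0.0), (272, 0.036, -0.028, 0.119), (284, 0.036, -0.02, 0.135), (288, 0.036, -0.018, 0.134), (292, 0.036, -0.015, 0.134), (350, 0.035, 0.018, 0.136), (354, 0.035, 0.02, 0.134), (358, 0.035, 0.023, 0.134)]
85 [(260, 0.035, -0.051, -0.001), (272, 0.035, -0.041, -0.0), (284, 0.034, -0.02, 0.135), (288, 0.034, -0.018, 0.133), (292, 0.034, -0.015, 0.135), (350, 0.034, 0.018, 0.135), (354, 0.034, 0.02, 0.135), (358, 0.034, 0.023, 0.136)]
88 [(260, 0.033, -0.051, -0.001), (272, 0.033, -0.041, -0.002), (284, 0.032, -0.02, 0.134), (288, 0.032, -0.018, 0.133), (292, 0.032, -0.015, 0.135), (350, 0.032, 0.018, 0.135), (354, 0.032, 0.02, 0.135), (358, 0.032, 0.023, 0.135)]
91 [(260, 0.03, -0.051, 0.001), (272, 0.03, -0.041, 0.0), (284, 0.031, -0.02, 0.134), (288, 0.031, -0.018, 0.135), (292, 0.031, -0.015, 0.135), (350, 0.031, 0.018, 0.134), (354, 0.03, 0.02, 0.134), (358, 0.03, 0.023, 0.136)]
94 [(260, 0.028, -0.052, -0.001), (272, 0.028, -0.041, -0.0), (284, 0.029, -0.02, 0.134), (288, 0.029, -0.018, 0.135), (292, 0.029, -0.015, 0.135), (350, 0.029, 0.018, 0.135), (354, 0.029, 0.021, 0.133), (358, 0.029, 0.023, 0.135)]
-0.036 0.0368 0.0495 0.0426 0.171
-0.024 0.0365 0.0495 0.0427 0.1772
-0.012 0.0363 0.0496 0.0425 0.1802
0.0 0.0363 0.0495 0.0424 0.1793
0.012 0.0363 0.0492 0.0425 0.1774
0.024 0.0365 0.0491 0.0422 0.1725
0.036 0.0365 0.0477 0.0421 0.1613
flange 1008 [0.568  0.3044 0.1327] 0.0009660931706790449
```

View pics/c.png

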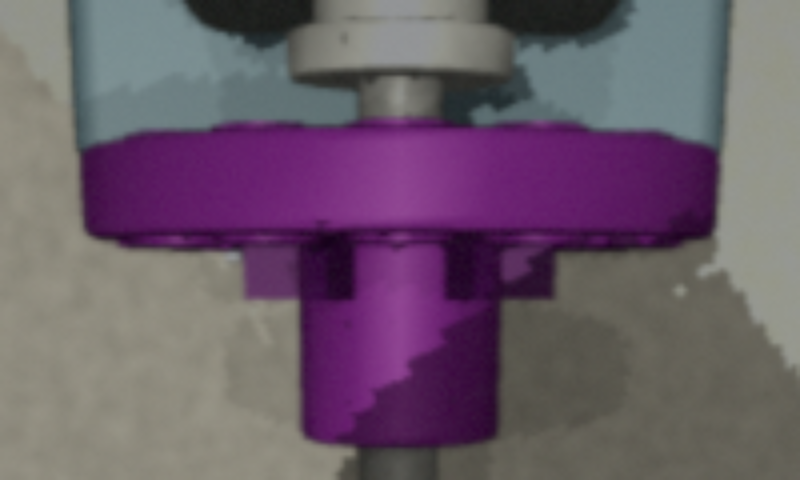

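The nose spans t = 0.009–0.037 and is 15 mm in radius. Side lugs next to the disc, from t = 0.028 on and at axis height, would foul the pads at the nose centre, so I'll grip about 8 mm further out.

```bash
cat > to.py <<'E'
from h import *
def to(p,yaw):  # tool x yaw deg, tool down
    s=bot.read_state(); T=R.from_rotvec(s["tcp_rot"]).as_matrix()
    c,n=np.cos(np.radians(yaw)),np.sin(np.radians(yaw)); G=np.array([[c,n,0],[n,-c,0],[0,0,-1]])
    print("shift",(T.T@(np.array(p)-s["tool_pos"])).round(4),"turn",np.degrees(R.from_matrix(T.T@G).as_rotvec()).round(2),"yaw",np.degrees(np.arctan2(T[1,0],T[0,0])).round(2),"z axis",T[:,2].round(4))
E
python3 -c "
from to import *
to([.5512,.2626,.114],67.7); print(bot.read_state()['wrist_force'])"
```

```text
shift [0.0673 0.0009 0.1375] turn [-0.   -0.01 -0.1 ] yaw 67.6 z axis [ 1.e-04  2.e-04 -1.e+00]
[ 0.70838029 -0.60756605  0.28490186]
```

```bash
python3 -m inch '[{"dx":0.034,"dy":0.001,"dz":0.02,"ax":0,"ay":0,"az":0,"fingers":0.2},{"dx":0.067,"dy":0.001,"dz":0.06,"ax":0,"ay":0,"az":0,"fingers":0.2},{"dx":0.067,"dy":0.001,"dz":0.09,"ax":0,"ay":0,"az":0,"fingers":0.2},{"dx":0.067,"dy":0.001,"dz":0.11,"ax":0,"ay":0,"az":0,"fingers":0.2},{"dx":0.067,"dy":0.001,"dz":0.124,"ax":0,"ay":0,"az":0,"fingers":0.2},{"dx":0.067,"dy":0.001,"dz":0.131,"ax":0,"ay":0,"az":0,"fingers":0.2},{"dx":0.067,"dy":0.001,"dz":0.1375,"ax":0,"ay":0,"az":0,"fingers":0.2},{"dx":0.067,"dy":0.001,"dz":0.1375,"ax":0,"ay":0,"az":0,"fingers":0.2}]'
python3 - <<'E'
from to import *
to([.5512,.2626,.114],67.7)
im,d,K,V=cam("wrist"); cv2.imwrite("pics/w3.png",im)
E
```

```text
time: 3.68
tool_pos: [0.5513, 0.2622, 0.1142]
tcp_rot: [-2.611, -1.747, -0.001]
wrist_force: [0.2, 0.2, 0.2]
width: 0.604
shift [ 0.0003 -0.0003  0.0002] turn [ 0.02 -0.03 -0.12] yaw 67.58 z axis [ 5.e-04  4.e-04 -1.e+00]
```

View pics/w3.png

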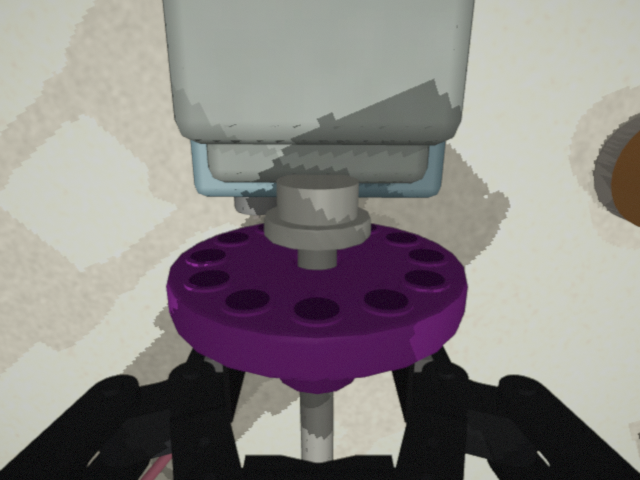

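The open fingers straddle the nose symmetrically (nose at u≈317, inner finger edges about 240 and 397) with no contact force. I'll close now.

```bash
python3 -m inch '[{"dx":0,"dy":0,"dz":0,"ax":0,"ay":0,"az":0,"fingers":0},{"dx":0,"dy":0,"dz":0,"ax":0,"ay":0,"az":0,"fingers":-0.4},{"dx":0,"dy":0,"dz":0,"ax":0,"ay":0,"az":0,"fingers":-1},{"dx":0,"dy":0,"dz":0,"ax":0,"ay":0,"az":0,"fingers":-1},{"dx":0,"dy":0,"dz":0,"ax":0,"ay":0,"az":0,"fingers":-1},{"dx":0,"dy":0,"dz":0,"ax":0,"ay":0,"az":0,"fingers":-1},{"dx":0,"dy":0,"dz":0,"ax":0,"ay":0,"az":0,"fingers":-1},{"dx":0,"dy":0,"dz":0,"ax":0,"ay":0,"az":0,"fingers":-1}]' 60
python3 -c "
from to import *
to([.5512,.2626,.114],67.7); s=bot.read_state(); print(s['wrist_force'],s['torque'],s['width'])"
```

```text
time: 4.72
tool_pos: [0.5517, 0.2626, 0.1154]
tcp_rot: [-2.611, -1.747, -0.003]
wrist_force: [-2.5, 0.2, 5.7]
width: 0.336
shift [-0.0002 -0.0005  0.0014] turn [ 0.05 -0.09 -0.11] yaw 67.59 z axis [ 0.0015  0.0011 -1.    ]
[-2.52491856  0.15040524  5.66792696] [0.00528356 0.39422642 0.01133218] 0.33604925705523514
```

```bash
cat > st.py <<'E'
from h import *
s=bot.read_state(); T=R.from_rotvec(s["tcp_rot"]).as_matrix()
print("F tool",(T.T@s["wrist_force"]).round(2),"M tool",(T.T@s["torque"]).round(3),"w",round(s["width"],3),"yaw",np.degrees(np.arctan2(T[1,0],T[0,0])).round(2),"z",T[:,2].round(4),"pos",s["tool_pos"].round(4))
E
python3 -m inch '[{"dx":0,"dy":-0.0003,"dz":-0.0013,"ax":0,"ay":0,"az":0,"fingers":-1},{"dx":0,"dy":-0.0003,"dz":-0.0013,"ax":0,"ay":0,"az":0,"fingers":-1},{"dx":0,"dy":-0.0003,"dz":-0.0013,"ax":0,"ay":0,"az":0,"fingers":-1}]'; python3 st.py
```

```text
time: 5.1
tool_pos: [0.5511, 0.2624, 0.116]
tcp_rot: [-2.611, -1.747, -0.001]
wrist_force: [0.3, -0.4, -1.7]
width: 0.329
F tool [-0.3   0.44  1.71] M tool [-0.005 -0.045  0.012] w 0.329 yaw 67.58 z [ 7.e-04  6.e-04 -1.e+00] pos [0.5511 0.2624 0.116 ]
```

Now held free, with about 1.7 N of weight on the wrist. The bend is small, about 1.2° down and 0.6° sideways, so I'll ease the wheel out and watch the forces.

```bash
python3 -m inch '[{"dx":-0.005,"dy":0,"dz":0,"ax":0,"ay":0,"az":0,"fingers":-1},{"dx":-0.01,"dy":0,"dz":0,"ax":0,"ay":0,"az":0,"fingers":-1},{"dx":-0.015,"dy":0,"dz":0,"ax":0,"ay":0.2,"az":-0.1,"fingers":-1},{"dx":-0.02,"dy":0,"dz":0.0001,"ax":0,"ay":0.4,"az":-0.2,"fingers":-1},{"dx":-0.025,"dy":0.0001,"dz":0.0002,"ax":0,"ay":0.6,"az":-0.3,"fingers":-1},{"dx":-0.025,"dy":0.0001,"dz":0.0002,"ax":0,"ay":0.6,"az":-0.3,"fingers":-1}]'; python3 st.py
```

```text
time: 5.85
tool_pos: [0.5414, 0.2388, 0.1158]
tcp_rot: [-2.602, -1.75, -0.015]
wrist_force: [-0.4, 0.0, -2.1]
width: 0.335
F tool [-0.14 -0.33  2.11] M tool [ 0.018 -0.053 -0.008] w 0.335 yaw 67.85 z [ 0.0045  0.0103 -0.9999] pos [0.5414 0.2388 0.1158]
```

```bash
python3 -m inch '[{"dx":-0.006,"dy":0,"dz":0.0001,"ax":0,"ay":0.2,"az":-0.1,"fingers":-1},{"dx":-0.012,"dy":0,"dz":0.0001,"ax":0,"ay":0.4,"az":-0.2,"fingers":-1},{"dx":-0.018,"dy":0.0001,"dz":0.0002,"ax":0,"ay":0.6,"az":-0.3,"fingers":-1},{"dx":-0.024,"dy":0.0001,"dz":0.0002,"ax":0,"ay":0.6,"az":-0.3,"fingers":-1},{"dx":-0.03,"dy":0.0001,"dz":0.0003,"ax":0,"ay":0.6,"az":-0.3,"fingers":-1},{"dx":-0.03,"dy":0.0001,"dz":0.0003,"ax":0,"ay":0.6,"az":-0.3,"fingers":-1}]'; python3 st.py
```

```text
time: 6.6
tool_pos: [0.53, 0.2105, 0.1151]
tcp_rot: [-2.593, -1.753, -0.028]
wrist_force: [0.3, -0.2, -1.7]
width: 0.334
F tool [-0.12  0.31  1.68] M tool [-0.024 -0.006  0.023] w 0.334 yaw 68.12 z [ 0.0083  0.0199 -0.9998] pos [0.53   0.2105 0.1151]
```

```bash
python3 -m inch '[{"dx":-0.007,"dy":0,"dz":0,"ax":0,"ay":0,"az":0,"fingers":-1},{"dx":-0.014,"dy":0,"dz":0,"ax":0,"ay":0,"az":0,"fingers":-1},{"dx":-0.021,"dy":0,"dz":0,"ax":0,"ay":0,"az":0,"fingers":-1},{"dx":-0.028,"dy":0,"dz":0,"ax":0,"ay":0,"az":0,"fingers":-1},{"dx":-0.035,"dy":0,"dz":0,"ax":0,"ay":0,"az":0,"fingers":-1},{"dx":-0.042,"dy":0,"dz":0,"ax":0,"ay":0,"az":0,"fingers":-1},{"dx":-0.042,"dy":0,"dz":0,"ax":0,"ay":0,"az":0,"fingers":-1}]'; python3 st.py
```

```text
time: 7.48
tool_pos: [0.5141, 0.171, 0.1141]
tcp_rot: [-2.593, -1.752, -0.028]
wrist_force: [-0.1, -0.4, -2.7]
width: 0.334
F tool [-0.52  0.03  2.73] M tool [-0.01  -0.066  0.006] w 0.334 yaw 68.09 z [ 0.0081  0.0198 -0.9998] pos [0.5141 0.171  0.1141]
```

```bash
python3 -m inch '[{"dx":-0.007,"dy":0,"dz":0.0005,"ax":0,"ay":0,"az":0,"fingers":-1},{"dx":-0.014,"dy":0,"dz":0.0007,"ax":0,"ay":0,"az":0,"fingers":-1},{"dx":-0.021,"dy":0,"dz":0.0008,"ax":0,"ay":0,"az":0,"fingers":-1},{"dx":-0.028,"dy":0,"dz":0.0009,"ax":0,"ay":0,"az":0,"fingers":-1},{"dx":-0.035,"dy":0,"dz":0.001,"ax":0,"ay":0,"az":0,"fingers":-1},{"dx":-0.035,"dy":0,"dz":0.001,"ax":0,"ay":0,"az":0,"fingers":-1}]'; python3 st.py
```

```text
time: 8.22
tool_pos: [0.5008, 0.1378, 0.1125]
tcp_rot: [-2.594, -1.752, -0.027]
wrist_force: [-0.1, -1.8, 0.7]
width: 0.331
F tool [-1.67  0.52 -0.7 ] M tool [ 0.006 -0.225  0.059] w 0.331 yaw 68.06 z [ 0.0079  0.0192 -0.9998] pos [0.5008 0.1378 0.1125]
```

```bash
python3 -m inch '[{"dx":0,"dy":0,"dz":-0.0006,"ax":0,"ay":0,"az":0,"fingers":-1},{"dx":-0.005,"dy":-0.0001,"dz":-0.0006,"ax":0,"ay":0,"az":0,"fingers":-1},{"dx":-0.011,"dy":-0.0001,"dz":-0.0006,"ax":0,"ay":0,"az":0,"fingers":-1},{"dx":-0.017,"dy":-0.0001,"dz":-0.0006,"ax":0,"ay":0,"az":0,"fingers":-1},{"dx":-0.023,"dy":-0.0001,"dz":-0.0006,"ax":0,"ay":0,"az":0,"fingers":-1},{"dx":-0.03,"dy":-0.0001,"dz":-0.0006,"ax":0,"ay":0,"az":0,"fingers":-1},{"dx":-0.04,"dy":-0.0001,"dz":-0.0006,"ax":0,"ay":0,"az":0,"fingers":-1},{"dx":-0.04,"dy":-0.0001,"dz":-0.0006,"ax":0,"ay":0,"az":0,"fingers":-1}]'; python3 st.py
python3 - <<'E'
from h import *
im,d,K,V=cam("wrist"); cv2.imwrite("pics/w4.png",im); np.savez("/tmp/w4.npz",im=im,d=d,W=cloud(d,K,V),K=K,V=V)
E
```

```text
time: 9.22
tool_pos: [0.4853, 0.1, 0.1121]
tcp_rot: [-2.595, -1.75, -0.026]
wrist_force: [0.1, 0.1, -1.7]
width: 0.328
F tool [0.13 0.06 1.73] M tool [ 0.    -0.058 -0.018] w 0.328 yaw 68.0 z [ 0.0075  0.019  -0.9998] pos [0.4853 0.1    0.1121]
```

View pics/w4.png

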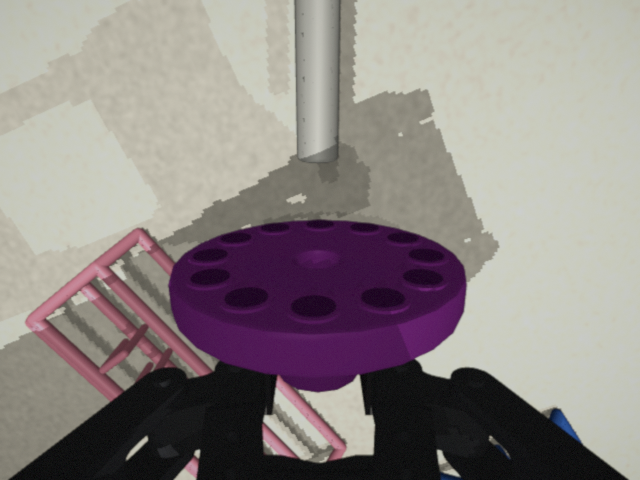

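The wheel is off: the shaft end is at (317,160), well clear of the disc, and only the wheel's weight shows on the wrist. Next I'll measure the wheel in the tool frame and plan the move to a view of the slot.

```bash
python3 - <<'E'
from to import *
from fit import sel
from scipy.optimize import least_squares
D=np.load("/tmp/w4.npz"); W=D["W"]; pur=sel(W,D["im"])
s=bot.read_state(); T=R.from_rotvec(s["tcp_rot"]).as_matrix()
P=(W[pur]-s["tool_pos"])@T; P=P[np.isfinite(P).all(1)&(np.linalg.norm(P,axis=1)<.1)]
for q in (2,25,50,75,98): print(q,np.percentile(P,q,axis=0).round(4))
# back plane points: fit x = a+b y+c z robustly using largest x
B=P[(P[:,0]>np.percentile(P[:,0],98)-.003)]
A=np.c_[np.ones(len(B)),B[:,1],B[:,2]]; f=least_squares(lambda c:A@c-B[:,0],[.03,0,0],loss="soft_l1",f_scale=.0005); print("plane",len(B),f.x.round(4))
rim=P[(P[:,0]<f.x[0]-.002)&(P[:,0]>f.x[0]-.011)&(P[:,2]<-.03)]
g=least_squares(lambda c:np.hypot(rim[:,1]-c[0],rim[:,2]-c[1])-.045,[0,-.019],loss="soft_l1",f_scale=.0005); print("rim",len(rim),"y,z",g.x.round(4))
to([.58,-.247,.25],103.4)
E
```

```text
2 [-0.0007 -0.0381 -0.0623]
25 [ 0.0308 -0.0164 -0.0566]
50 [ 0.0334 -0.0005 -0.0442]
75 [ 0.034   0.0155 -0.0241]
98 [0.0352 0.0371 0.0113]
plane 27155 [ 0.0335  0.0095 -0.0079]
rim 8890 y,z [-0.0004 -0.0171]
shift [-0.2838  0.2176 -0.1437] turn [  0.37  -1.16 -35.39] yaw 68.01 z axis [ 0.0079  0.0193 -0.9998]
```

```bash
python3 -m inch '[{"dx":-0.01,"dy":0,"dz":-0.04,"ax":0,"ay":-0.5,"az":0,"fingers":-1},{"dx":-0.02,"dy":0.01,"dz":-0.09,"ax":0,"ay":-1,"az":-3,"fingers":-1},{"dx":-0.045,"dy":0.03,"dz":-0.13,"ax":0,"ay":-1.1,"az":-7,"fingers":-1},{"dx":-0.08,"dy":0.055,"dz":-0.143,"ax":0,"ay":-1.1,"az":-11,"fingers":-1},{"dx":-0.115,"dy":0.085,"dz":-0.143,"ax":0,"ay":-1.1,"az":-15,"fingers":-1},{"dx":-0.15,"dy":0.115,"dz":-0.143,"ax":0.1,"ay":-1.1,"az":-19,"fingers":-1},{"dx":-0.185,"dy":0.14,"dz":-0.143,"ax":0.2,"ay":-1.1,"az":-23,"fingers":-1},{"dx":-0.22,"dy":0.168,"dz":-0.143,"ax":0.3,"ay":-1.1,"az":-27,"fingers":-1},{"dx":-0.25,"dy":0.192,"dz":-0.143,"ax":0.4,"ay":-1.1,"az":-31,"fingers":-1},{"dx":-0.275,"dy":0.21,"dz":-0.143,"ax":0.4,"ay":-1.2,"az":-34,"fingers":-1},{"dx":-0.284,"dy":0.218,"dz":-0.144,"ax":0.4,"ay":-1.2,"az":-35.4,"fingers":-1},{"dx":-0.284,"dy":0.218,"dz":-0.144,"ax":0.4,"ay":-1.2,"az":-35.4,"fingers":-1},{"dx":-0.284,"dy":0.218,"dz":-0.144,"ax":0.4,"ay":-1.2,"az":-35.4,"fingers":-1}]'; python3 st.py
python3 - <<'E'
from h import *
im,d,K,V=cam("wrist"); cv2.imwrite("pics/w5.png",im); np.savez("/tmp/w5.npz",im=im,d=d,W=cloud(d,K,V),K=K,V=V)
E
```

```text
time: 10.9
tool_pos: [0.5803, -0.2467, 0.2501]
tcp_rot: [-1.947, -2.465, 0.001]
wrist_force: [-0.3, 0.1, -2.0]
width: 0.332
F tool [ 0.2  -0.21  1.99] M tool [ 0.002 -0.007  0.025] w 0.332 yaw 103.41 z [-8.e-04 -2.e-04 -1.e+00] pos [ 0.5803 -0.2467  0.2501]
```

View pics/w5.png

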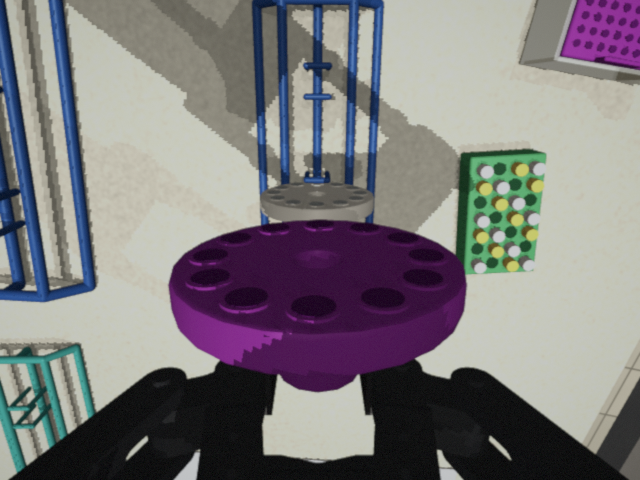

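The empty slot's two hairpins are at (317,66) and (317,97), the spare stands at (317,200), and the rack rails are symmetric about u≈318. Now I'll work out the slot position.

```bash
python3 - <<'E'
from to import *
D=np.load("/tmp/w5.npz"); W=D["W"]; K=D["K"];V=D["V"]; im=D["im"]
hsv=cv2.cvtColor(im,cv2.COLOR_BGR2HSV); bl=(hsv[...,0]>100)&(hsv[...,0]<128)&(hsv[...,1]>100)
s=bot.read_state(); T=R.from_rotvec(s["tcp_rot"]).as_matrix()
L=(W-s["tool_pos"])@T; z=W[...,2]
v,u=np.mgrid[0:480,0:640]
roi=bl&(u>240)&(u<395)&(v<215)&(z<.06)&(z>.003)
hp=roi&(z>.03)&(abs(L[...,1])<.02)
print("hairpin pts",hp.sum()); h,e=np.histogram(L[...,0][hp],bins=np.arange(.04,.14,.002)); print([(round(a,3),int(n)) for a,n in zip(e,h) if n>8])
for lo,hi in ((55,80),(85,110)):
    m=hp&(v>lo)&(v<hi); print("tool x,y,z",np.median(L[m],0).round(4),L[m].min(0).round(4),L[m].max(0).round(4),m.sum(),"zmax",z[m].max().round(4))
# rails: lateral sides & heights vs tool x
for a in np.arange(.02,.15,.02):
    o=[]
    m=roi&(L[...,0]>a)&(L[...,0]<a+.02)
    y=L[...,1][m]; zz=z[m]
    for c in np.arange(-.06,.06,.01):
        k=(y>=c)&(y<c+.01)
        if k.sum()>15: o.append((round(float(np.median(y[k])),4),round(float(zz[k].max()),3)))
    print(round(a,3),o)
E
```

```text
hairpin pts 478
[(np.float64(0.076), 67), (np.float64(0.078), 54), (np.float64(0.08), 33), (np.float64(0.098), 37), (np.float64(0.1), 71), (np.float64(0.102), 62)]
tool x,y,z [ 0.1014 -0.0004  0.2108] [ 0.0993 -0.0105  0.2088] [0.1037 0.0104 0.2144] 170 zmax 0.0414
tool x,y,z [ 0.0787 -0.0005  0.2108] [ 0.0764 -0.0108  0.2088] [0.0809 0.0098 0.2132] 154 zmax 0.0413
0.02 [(-0.0517, 0.009), (-0.0484, 0.009), (-0.0309, 0.028), (-0.0275, 0.029), (-0.0023, 0.013), (0.0012, 0.013), (0.0267, 0.03), (0.0302, 0.028), (0.0478, 0.01), (0.0512, 0.008)]
0.04 [(-0.0517, 0.008), (-0.0485, 0.009), (-0.031, 0.028), (-0.0274, 0.029), (-0.0019, 0.013), (0.0012, 0.013), (0.0271, 0.029), (0.0479, 0.01), (0.0512, 0.009)]
0.06 [(-0.0517, 0.009), (-0.0484, 0.009), (-0.0309, 0.028), (-0.0274, 0.03), (-0.0023, 0.041), (0.002, 0.041), (0.0268, 0.029), (0.0302, 0.028), (0.0479, 0.009), (0.0512, 0.009)]
0.08 [(-0.0517, 0.009), (-0.0483, 0.009), (-0.0309, 0.028), (-0.0272, 0.029), (-0.0022, 0.041), (0.002, 0.041), (0.0269, 0.029), (0.0303, 0.028), (0.048, 0.009), (0.0512, 0.009)]
0.1 [(-0.0516, 0.009), (-0.0483, 0.009), (-0.0308, 0.029), (-0.0273, 0.029), (-0.0022, 0.041), (0.002, 0.041), (0.0271, 0.029), (0.0305, 0.028), (0.048, 0.009), (0.0512, 0.009)]
0.12 [(-0.0517, 0.009), (-0.0482, 0.009), (-0.0307, 0.028), (-0.0272, 0.029), (-0.0021, 0.013), (0.0019, 0.013), (0.027, 0.029), (0.0306, 0.028), (0.0482, 0.009), (0.0515, 0.009)]
0.14 [(-0.0516, 0.009), (-0.0469, 0.018), (-0.0341, 0.027), (-0.0265, 0.029), (-0.015, 0.028), (-0.0028, 0.028), (0.0026, 0.028), (0.0156, 0.028), (0.0263, 0.029), (0.0344, 0.029), (0.0467, 0.019), (0.0512, 0.009)]
```

Hairpin wires are 22.7 mm apart, which matches an 18 mm gap. The slot centre is at tool x = 0.0900 and y = −0.0004. The disc is at x = 0.0276, so I move 62.4 mm in +x and then about 203 mm down.

```bash
python3 -m inch '[{"dx":0.03,"dy":0,"dz":0.02,"ax":0,"ay":0,"az":0,"fingers":-1},{"dx":0.055,"dy":0,"dz":0.06,"ax":0,"ay":0,"az":0,"fingers":-1},{"dx":0.0624,"dy":0,"dz":0.1,"ax":0,"ay":0,"az":0,"fingers":-1},{"dx":0.0624,"dy":0,"dz":0.14,"ax":0,"ay":0,"az":0,"fingers":-1},{"dx":0.0624,"dy":0,"dz":0.165,"ax":0,"ay":0,"az":0,"fingers":-1},{"dx":0.0624,"dy":0,"dz":0.17,"ax":0,"ay":0,"az":0,"fingers":-1},{"dx":0.0624,"dy":0,"dz":0.17,"ax":0,"ay":0,"az":0,"fingers":-1}]'; python3 st.py
python3 - <<'E'
from h import *
V=np.load("/tmp/w5.npz")
im,d,K,V=cam("wrist"); cv2.imwrite("pics/w6.png",im)
s=cam("scene")[0]; t=cam("top")[0]
a=cv2.resize(im[100:440,100:540],(440,340)); b=cv2.resize(s[200:310,220:370],None,fx=2.4,fy=2.4)
c=np.zeros((340,800,3),np.uint8); c[:340,:440]=a; c[:b.shape[0],440:440+b.shape[1]]=b[:340,:360]; cv2.imwrite("pics/w7.png",c)
E
```

```text
time: 11.82
tool_pos: [0.566, -0.1856, 0.0808]
tcp_rot: [1.946, 2.466, -0.001]
wrist_force: [-0.9, -0.4, -1.0]
width: 0.331
F tool [-0.21 -1.02  0.99] M tool [-0.023 -0.09  -0.017] w 0.331 yaw 103.46 z [-1.e-04 -5.e-04 -1.e+00] pos [ 0.566  -0.1856  0.0808]
```

View pics/w7.png

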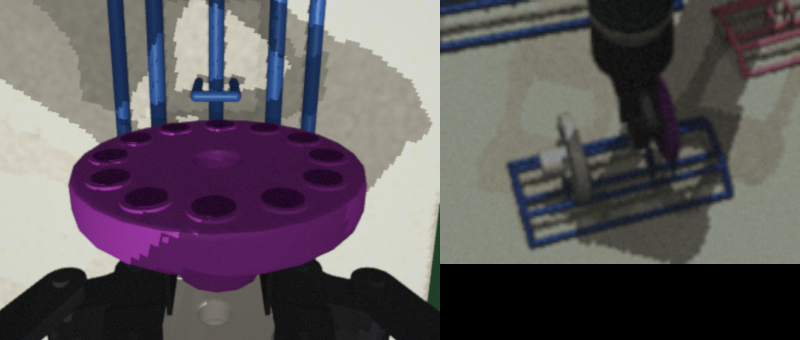

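The disc sits above the slot with the far hairpin visible behind it (at 215,93 in the crop), and the spare is untouched. I'll lower slowly.

```bash
python3 -m inch '[{"dx":0,"dy":0,"dz":0.006,"ax":0,"ay":0,"az":0,"fingers":-1},{"dx":0,"dy":0,"dz":0.012,"ax":0,"ay":0,"az":0,"fingers":-1},{"dx":0,"dy":0,"dz":0.018,"ax":0,"ay":0,"az":0,"fingers":-1},{"dx":0,"dy":0,"dz":0.023,"ax":0,"ay":0,"az":0,"fingers":-1},{"dx":0,"dy":0,"dz":0.028,"ax":0,"ay":0,"az":0,"fingers":-1},{"dx":0,"dy":0,"dz":0.03,"ax":0,"ay":0,"az":0,"fingers":-1},{"dx":0,"dy":0,"dz":0.031,"ax":0,"ay":0,"az":0,"fingers":-1},{"dx":0,"dy":0,"dz":0.032,"ax":0,"ay":0,"az":0,"fingers":-1},{"dx":0,"dy":0,"dz":0.032,"ax":0,"ay":0,"az":0,"fingers":-1}]'; python3 st.py
```

```text
time: 13.1
tool_pos: [0.5671, -0.1864, 0.0502]
tcp_rot: [1.945, 2.464, 0.001]
wrist_force: [-0.4, -1.1, -2.6]
width: 0.33
F tool [-0.95 -0.67  2.56] M tool [-0.002 -0.057 -0.027] w 0.33 yaw 103.44 z [ 0.0025 -0.0015 -1.    ] pos [ 0.5671 -0.1864  0.0502]
```

```bash
python3 -m inch '[{"dx":0,"dy":0,"dz":0.001,"ax":0,"ay":0,"az":0,"fingers":-1},{"dx":0,"dy":0,"dz":0.002,"ax":0,"ay":0,"az":0,"fingers":-1},{"dx":0,"dy":0,"dz":0.002,"ax":0,"ay":0,"az":0,"fingers":-1},{"dx":0,"dy":0,"dz":0.002,"ax":0,"ay":0,"az":0,"fingers":-1}]'; python3 st.py
```

```text
time: 13.6
tool_pos: [0.5672, -0.1864, 0.0482]
tcp_rot: [1.944, 2.464, 0.001]
wrist_force: [0.3, 0.3, -1.6]
width: 0.333
F tool [0.18 0.39 1.6 ] M tool [-0.046 -0.026 -0.019] w 0.333 yaw 103.44 z [ 0.0025 -0.0015 -1.    ] pos [ 0.5672 -0.1864  0.0482]
```

```bash
python3 -m inch '[{"dx":0.0007,"dy":-0.0013,"dz":0,"ax":0,"ay":0,"az":0,"fingers":-1},{"dx":0.0007,"dy":-0.0013,"dz":0.0007,"ax":0,"ay":0,"az":0,"fingers":-1},{"dx":0.0007,"dy":-0.0013,"dz":0.0014,"ax":0,"ay":0,"az":0,"fingers":-1},{"dx":0.0007,"dy":-0.0013,"dz":0.0014,"ax":0,"ay":0,"az":0,"fingers":-1}]'; python3 st.py
```

```text
time: 14.1
tool_pos: [0.5657, -0.186, 0.0467]
tcp_rot: [1.945, 2.464, 0.001]
wrist_force: [-0.5, -0.0, -1.2]
width: 0.328
F tool [ 0.09 -0.47  1.22] M tool [-0.017 -0.003  0.003] w 0.328 yaw 103.44 z [ 0.0024 -0.0015 -1.    ] pos [ 0.5657 -0.186   0.0467]
```

```bash
python3 -m inch '[{"dx":0,"dy":0,"dz":0.0006,"ax":0,"ay":0,"az":0,"fingers":-1},{"dx":0,"dy":0,"dz":0.0012,"ax":0,"ay":0,"az":0,"fingers":-1},{"dx":0,"dy":0,"dz":0.0012,"ax":0,"ay":0,"az":0,"fingers":-1},{"dx":0,"dy":0,"dz":0.0012,"ax":0,"ay":0,"az":0,"fingers":-1}]'; python3 st.py
```

```text
time: 14.6
tool_pos: [0.5659, -0.1863, 0.0461]
tcp_rot: [1.944, 2.463, 0.0]
wrist_force: [-1.5, -1.3, 4.4]
width: 0.329
F tool [-0.9  -1.73 -4.4 ] M tool [ 0.296 -0.105 -0.016] w 0.329 yaw 103.44 z [ 0.003 -0.002 -1.   ] pos [ 0.5659 -0.1863  0.0461]
```

Contact on the rails at disc height about 63 mm, as expected. I'll ease off and open.

```bash
python3 -m inch '[{"dx":0,"dy":0,"dz":0,"ax":0,"ay":0,"az":0,"fingers":-1},{"dx":0,"dy":0,"dz":0,"ax":0,"ay":0,"az":0,"fingers":-1},{"dx":0,"dy":0,"dz":0,"ax":0,"ay":0,"az":0,"fingers":-0.3},{"dx":0,"dy":0,"dz":0,"ax":0,"ay":0,"az":0,"fingers":-0.15},{"dx":0,"dy":0,"dz":0,"ax":0,"ay":0,"az":0,"fingers":0},{"dx":0,"dy":0,"dz":0,"ax":0,"ay":0,"az":0,"fingers":0.1},{"dx":0,"dy":0,"dz":0,"ax":0,"ay":0,"az":0,"fingers":0.1},{"dx":0,"dy":0,"dz":0,"ax":0,"ay":0,"az":0,"fingers":0.1}]'; python3 st.py
python3 - <<'E'
from h import *
from fit import sel
s=bot.read_state(); T=R.from_rotvec(s["tcp_rot"]).as_matrix()
im,d,K,V=cam("wrist"); cv2.imwrite("pics/w8.png",im); W=cloud(d,K,V); pur=sel(W,im)
P=(W[pur]-s["tool_pos"])@T; P=P[np.isfinite(P).all(1)&(np.linalg.norm(P,axis=1)<.1)]
B=P[(P[:,0]>np.percentile(P[:,0],98)-.003)]; A=np.c_[np.ones(len(B)),B[:,1],B[:,2]]; print(np.linalg.lstsq(A,B[:,0],rcond=None)[0].round(4))
E
```

```text
time: 15.6
tool_pos: [0.5659, -0.1863, 0.046]
tcp_rot: [1.944, 2.463, 0.0]
wrist_force: [0.0, -0.8, 0.3]
width: 0.551
F tool [-0.82 -0.15 -0.35] M tool [ 0.072  0.026 -0.09 ] w 0.551 yaw 103.44 z [ 0.0029 -0.0019 -1.    ] pos [ 0.5659 -0.1863  0.046 ]
[0.0327 0.0075 0.0384]
```

View pics/w8.png

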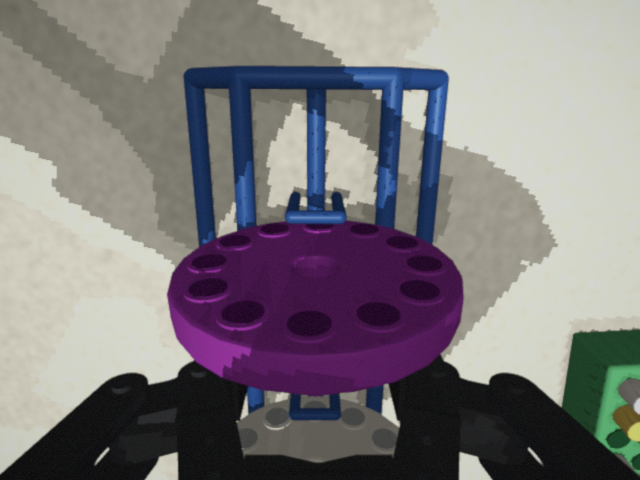

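Released: the disc stands between the hairpins, leaning about 2.6° onto one, and both fingers are clear. I'll back off 3 mm from the lugs and lift straight up.

```bash
python3 -m inch '[{"dx":-0.0015,"dy":0,"dz":0,"ax":0,"ay":0,"az":0,"fingers":0.25},{"dx":-0.003,"dy":0,"dz":0,"ax":0,"ay":0,"az":0,"fingers":0.25},{"dx":-0.003,"dy":0,"dz":0,"ax":0,"ay":0,"az":0,"fingers":0.25},{"dx":-0.003,"dy":0,"dz":-0.006,"ax":0,"ay":0,"az":0,"fingers":0.25},{"dx":-0.003,"dy":0,"dz":-0.015,"ax":0,"ay":0,"az":0,"fingers":0.25},{"dx":-0.003,"dy":0,"dz":-0.03,"ax":0,"ay":0,"az":0,"fingers":0.25},{"dx":-0.003,"dy":0,"dz":-0.06,"ax":0,"ay":0,"az":0,"fingers":0.25},{"dx":-0.003,"dy":0,"dz":-0.1,"ax":0,"ay":0,"az":0,"fingers":0.25},{"dx":-0.05,"dy":0,"dz":-0.15,"ax":0,"ay":0,"az":0,"fingers":0.25},{"dx":-0.09,"dy":0,"dz":-0.2,"ax":0,"ay":0,"az":0,"fingers":0.25},{"dx":-0.09,"dy":0,"dz":-0.2,"ax":0,"ay":0,"az":0,"fingers":0.25},{"dx":-0.09,"dy":0,"dz":-0.2,"ax":0,"ay":0,"az":0,"fingers":0.25},{"dx":-0.09,"dy":0,"dz":-0.2,"ax":0,"ay":0,"az":0,"fingers":0.25}]'; python3 st.py
python3 - <<'E'
from h import *
from fit import sel
im,d,K,V=cam("wrist"); W=cloud(d,K,V); s=cam("scene")[0]
p=sel(W,im)&(W[...,1]>-.25)&(W[...,1]<-.08)&(W[...,0]<.65); print(p.sum(),np.nanpercentile(W[p],1,axis=0).round(3),np.nanpercentile(W[p],99,axis=0).round(3))
c=np.hstack([cv2.resize(im,(480,360)),cv2.resize(s[180:340,230:370],(315,360))]); cv2.imwrite("pics/w9.png",c)
E
```

```text
time: 17.27
tool_pos: [0.585, -0.272, 0.2443]
tcp_rot: [-1.946, -2.466, 0.0]
wrist_force: [-0.6, -0.2, -0.5]
width: 0.626
F tool [-0.06 -0.61  0.46] M tool [ 0.003 -0.017  0.014] w 0.626 yaw 103.47 z [-2.e-04  0.e+00 -1.e+00] pos [ 0.585  -0.272   0.2443]
5563 [ 0.52  -0.25   0.063] [ 0.639 -0.151  0.325]
```

View pics/w9.png

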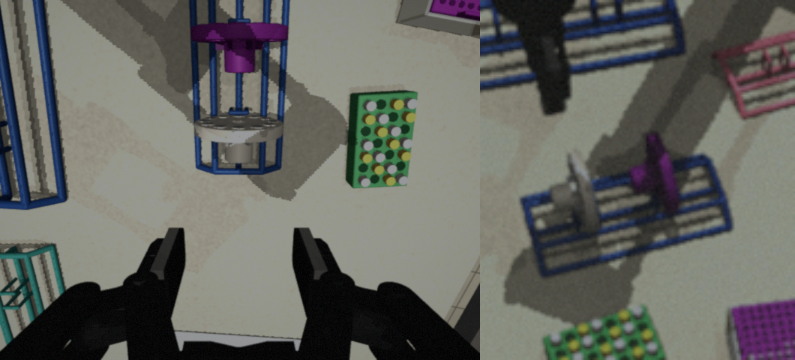

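The purple wheel stands upright in the empty slot at (240,35), the spare beside it hasn't moved, and the gripper is clear. Handing in.

```bash
python3 -c "
from h import *
print(bot.finish_job())"
```

```text
the job is handed in; nothing more can be done
None
```

The purple wheel is off the shaft and standing on edge in the empty slot of the small blue rack. I handed the job in with the robot touching nothing, at about 17 s of the 67 s allowed.

- **Bend:** it measured only about 1.2° down and 0.6° to the side. I turned the wheel to follow it.
- **Forces while drawing it off:** at each check the wrist read no more than about 2.5 N beyond the wheel's own weight. I adjusted the height twice on the way, by under 1 mm each time. Closing the grip pressed the wheel onto the shaft with about 6 N, which I relieved before pulling.
- **Grip:** I held the nose about 8 mm further out than its centre, because side lugs next to the disc would have fouled the finger pads.
- **Placing:** the wheel met the rails at the expected height with about 6 N. I eased that off before opening the fingers.

**Last checks:** the final pictures show the wheel upright between its hairpins, leaning about 2.6° onto one of them, which the slot's play allows. The spare wheel and green tube rack look unmoved. The tip box shows only in part, and the bottle was outside those last views. My final numeric check of the wheel's position was no use, because its colour filter also picked up points that were not the wheel, so that confirmation is by eye only. One early move command was refused for missing keys, and the arm did not move.

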